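Hang a keyholed tool pocket on its two screws

TASK

Pick up the loose tool pocket and hang it on the free pair of screws on the tool board: bring it flat against the board so that both screw heads come through the round holes in its back plate, then slide it down until the screws are at the very ends of the narrow slots, and let go. The screws were driven by eye and only bite in thin plywood, so feel for them, never forcing the pocket against board or screws with more than about 4 kg, and leave the two wagons and the sanding block beside the work alone.

Things in the scene. Friction and masses are not known exactly. Their poses are not given: they have to be found in the camera images.
- pocket_grip (a point): loose tool pocket: grey open-topped wall pocket, 4 mm sheet, 0.15 kg, standing on the baseboard. Point midway between its outer side faces (60 mm apart: grip there), 52 mm above the underside, 40 mm before the rear face of the back plate. Axes: x to the back plate, y to its left, z up. Depth 62 mm (x +40 to -22); back plate 94 mm high, side walls 76 mm at the back falling to 60 mm at the front
- hole_left (a point): middle of the round hole (15 mm across) of the pocket's left keyhole, 12 mm above pocket_grip, 15 mm to its left (+y) and 32 mm towards the back plate (+x), i.e. 8 mm before the plate's rear face: where (to 1 mm) the middle of a screw head lies when the plate is flat on the board. From the hole a slot 8.5 mm wide with a flared mouth runs straight up. Axes as pocket_grip
- hole_right (a point): the same for the right keyhole (y = -15 mm, so the keyholes are 30 mm apart)
- slot_end_left (a point): where the middle of the left screw's head lies when its shank is at the upper, closed end of the left slot, plate flat on the board (pocket fully hung): 16 mm above hole_left. Axes as pocket_grip
- slot_end_right (a point): the same for the right keyhole, 16 mm above hole_right
- tool_board: upright plywood panel 300 mm wide (y), 142 mm high, 12 mm thick, fixed on a foot behind it. Origin: middle of its lower edge, half-way through its thickness; x points away from the robot, square to the panel, y left along it, z up. Front face at x = -6 mm. A like pocket with pencil and small screwdriver (up to 190 mm high) already hangs on its right half, middle at y = -85 mm
- screw_mark (a point): planned middle of the two free screws, on the board's front face at board y 65, z 128 mm; axes as tool_board. Screws are fixed, level, 30 mm apart along y, but the pair was driven by eye: its true middle is up to 5 mm to either side and 6 mm above or below. Flat heads 12 mm across, 4 mm thick, shanks 5 mm; heads' undersides 7 mm and fronts 11 mm out from the board
- van_mid (a point): a bystander: the green model box van, 30 x 116 x 44 mm; point at its middle, 22 mm up
- wagon_mid (a point): a bystander: the open coal wagon, 29 x 108 x 27 mm; point at its middle, 13 mm up
- block_mid (a point): a bystander: the brown sanding block, 41 x 69 x 26 mm; point at its middle, 13 mm up
There are look-alikes about, which are no part of the job. Of the things that look like the part that bears pocket_grip, take the one that is farthest to the robot's left at the start.

How it is judged (in metres and radians):
On the way:
1. the pocket is against the board with both screw heads through the round holes, before it is slid down (distance between hole_left and head_of_left_screw below 0.006 m and distance between hole_right and head_of_right_screw below 0.006 m), for 0.1 s.
At the end, for the whole second after the job is handed in: the pocket hangs at rest and upright (within 0.08 rad) on the two screws, its back plate behind both heads, each screw within 4 mm of the upper end of its slot (distance between slot_end_left and head_of_left_screw below 0.004 m and distance between slot_end_right and head_of_right_screw below 0.004 m and angle between pocket_grip's own z axis and vertical below 0.08 rad and linear speed of pocket below 0.01 m/s); the robot touches nothing.
It fails at once if the pocket is forced against the board or its screws with more than 40 N (contact force between pocket and tool_board above 40 N or contact force between pocket and screws above 40 N).
It fails at once if a bystander (van, wagon, sanding block) is moved by more than 15 mm (distance of any of van_mid, wagon_mid, block_mid from where it was at the start of the episode above 0.015 m).
It also fails if it takes over 72 s, if anything falls off the work surface, if the arm or the gripper's body presses on something with over 40 N, if the wrist force passes 120 N, or if a joint passes its speed limit or range.

ROBOT

A 6-joint arm with a two-finger parallel gripper is mounted at the origin on the work surface; the furniture and walls round the work are solid. World frame = base frame: x ahead of the robot, y to its left, z up, the work surface at z = 0. Lengths are in mm, angles in rad, forces in N, time in s.
With the tool pointing down it reaches from about 275 to 875 mm from the base axis. Payload 12.5 kg.
Tool frame: the origin (TCP) lies at the very end of the fingers, on their centre line; the grasp point (between the pads) lies 19 mm behind it; z points along the fingers, y is the line along which they close (so a half turn about z gives the same grasp; the last joint's range is limited). The gripper opens to 85 mm and grips with 20 to 120 N. Pads are 22 mm wide; open, the fingers measure 114 mm over their backs; the gripper's body (76 mm by 85 mm) begins 54 mm behind the grasp point. The pads swing forward as they close: fully open they stand 13 mm farther back than shut.
Start: joints at [-1.302, 0.351, 1.652, -0, 1.139, -0.085], TCP at [190.574, -515.913, 231.29] pointing down, gripper open.
Joint ranges: [-2.75, 2.75], [-0.79, 2.1], [0.01, 2.65], [-1.57, 4.71], [0.07, 3.14], [-2.87, 2.87]. Speed limits (rad/s): [2.22, 2.22, 2.79, 3.14, 3.14, 3.14].

INTERFACE

Orientations are given as a unit quaternion [w, x, y, z].
In Python, from workcell import * gives the robot as it stands.
- The arm moves only by the shell command python3 -m creep 'ROWS' [FORCE]. ROWS is text: rows parted by semicolons, each of 7 numbers parted by spaces: the opening, from 0 (shut) to 1 (fully open), then the shift along the tool's x, y, z in mm, then the turn, a rotation vector about the tool's x, y, z in degrees. A call has 1 to 8 rows; each row shifts and turns the commanded pose from where the row before left it, along the tool's axes as they then stand; what a row does not reach is not made up. A row lasts 1/10 s, in which the tool goes at most 50 mm and 8.59 degrees, less where a joint would pass 70% of its speed; a pose out of reach is approached as far as the arm can. A call with a gripper value outside its range is refused whole. The fingers move at their own pace and stop on an object; FORCE is the grip in N (left out, the last holds). Time passes only in rows, so rows that do not move let the fingers close. It gives the time, the measured TCP pose, the force, the opening and the grip force at its end, in the units of the state.
- get_obs(): the state, without advancing time (a new reading comes with each control period).
- get_image(name): name is "scene" or "top" or "wrist"; returns (picture, depth): 400x640x3 uint8, red, green, blue; 400x640 float32, mm along the optical axis (not along the pixel's ray), 0 where there is no reading.
- camera_info(name): a dict with "intrinsics" (3x3 intrinsics, pixels), "dist_coeffs" ([k1, k2, p1, p2, k3] as OpenCV has them; the pictures are not rectified), "cam_to_world" (4x4, takes a point from camera to world coordinates); the wrist camera has in their place "T_tool_cam" (4x4, takes a point from camera to tool coordinates, whose origin is the TCP and whose axes are the flange's). Camera axes: x right, y up, looking along -z (the intrinsics and any distortion apply to the point x, -y, -z); pixel columns grow to the right and rows downward; lengths in mm; the calibration is good to about 2 mm. A picture is of the moment at which its call begins: read the wrist's pose just before it. camera_info takes no time and is no camera call.
- close_job(): hands the job in; it is judged then, once.
The state is a dict: "time": time; "q": joint angles; "qvel": joint speeds; "joint_torque": joint torques, N m; "tool_pos": TCP position; "tcp_rot": TCP orientation; "force": force on the tool from outside, world axes, zero at the start; "wrist_torque": the same for the moment, N m; "opening": opening from 0.0 (shut) to 1.0 (fully open); "gripper_force": force on a finger pad.
Only numpy, scipy, OpenCV 4.12 (cv2) and the standard library are available. Lean on these libraries where they do the work, as an engineer would, in place of code of your own. Each camera call takes 0.05 s, during which the arm holds its last target. There are 200 camera calls.

## Working session

There is one attempt and no reset: what is moved stays moved. The work goes in short steps, Python scripts to look and compute and a shell command to move; the robot and the scene stay as the last step left them, time stands still between calls to the robot, and variables do not carry over. Pictures are saved under pics/ and viewed, at most 10 in all, crops included, and the job is handed in when it is done.

```bash
mkdir -p pics; cat > h.py <<'E'
from workcell import *
import numpy as np, cv2
from scipy.spatial.transform import Rotation as R
def grab(n):
    o=get_obs(); im,d=get_image(n); c=camera_info(n)
    if n=="wrist":
        q=o["tcp_rot"]; T=np.eye(4); T[:3,:3]=R.from_quat([q[1],q[2],q[3],q[0]]).as_matrix(); T[:3,3]=o["tool_pos"]; T=T@np.array(c["T_tool_cam"])
    else: T=np.array(c["cam_to_world"])
    np.savez(f"{n}.npz",im=im,d=d,T=T,K=np.array(c["intrinsics"]),D=np.array(c["dist_coeffs"]))
    return im,d
def save(im,f): cv2.imwrite("pics/"+f,cv2.cvtColor(np.ascontiguousarray(im),cv2.COLOR_RGB2BGR))
def world(n,uv,depth=None):
    z=np.load(n+".npz"); uv=np.array(uv,float).reshape(-1,2)
    p=cv2.undistortPoints(uv[:,None],z["K"],z["D"])[:,0]
    d=z["d"][uv[:,1].round().astype(int),uv[:,0].round().astype(int)] if depth is None else np.full(len(uv),depth)
    P=np.c_[p[:,0]*d,-p[:,1]*d,-d,np.ones(len(d))]
    return (P@z["T"].T)[:,:3]
def cloud(n):
    v,u=np.mgrid[0:400,0:640]; W=world(n,np.c_[u.ravel(),v.ravel()]).reshape(400,640,3)
    W[np.load(n+".npz")["d"]==0]=np.nan
    return W
E
python3 - <<'E'
from h import *
a,_=grab("scene"); b,_=grab("top")
save(a,"scene.png"); save(b,"top.png")
o=get_obs(); print(o)
for n in("scene","top"): print(camera_info(n)["cam_to_world"])
print(camera_info("wrist")["T_tool_cam"])
E
```

```text
{'time': 0.1, 'q': array([-1.30162726e+00,  3.51163353e-01,  1.65233862e+00,  6.84273789e-06,
        1.13914121e+00, -8.45899136e-02]), 'qvel': array([-0.00102815, -0.00046528, -0.00280864,  0.00059327, -0.00042601,
        0.00058166]), 'joint_torque': array([ 9.03843647e-04, -5.06831288e+01, -2.91875982e+01, -1.28463130e-04,
        2.61661822e-03, -9.07609177e-06]), 'tool_pos': array([ 190.48574833, -515.64269934,  230.83083807]), 'tcp_rot': array([-5.23315818e-04,  9.84397682e-01,  1.75957178e-01, -4.53141162e-05]), 'force': array([0.55334462, 0.40894994, 0.81712882]), 'wrist_torque': array([0.03370557, 0.0484479 , 0.03041967]), 'gripper_force': 0.0, 'opening': 0.9987996797974883}
[[ 9.50127584e-01 -2.42392912e-01  1.96222450e-01  7.47973029e+02]
 [ 3.11855428e-01  7.42383127e-01 -5.92970054e-01 -6.02511654e+02]
 [-1.94049759e-03  6.24590241e-01  7.80950233e-01  1.14561406e+03]
 [ 0.00000000e+00  0.00000000e+00  0.00000000e+00  1.00000000e+00]]
[[-7.97306068e-03  9.95498426e-01 -9.44421236e-02  3.69818333e+02]
 [-9.99654864e-01 -1.02991267e-02 -2.41677705e-02  1.73844530e+02]
 [-2.50316489e-02  9.42168371e-02  9.95236959e-01  1.01647966e+03]
 [ 0.00000000e+00  0.00000000e+00  0.00000000e+00  1.00000000e+00]]
[[ 6.52469552e-04  9.47495778e-01  3.19767610e-01  8.19837748e+01]
 [ 9.99999766e-01 -6.83325547e-04 -1.57030572e-05  4.28047178e-01]
 [ 2.03626797e-04  3.19767546e-01 -9.47496003e-01 -1.42899964e+02]
 [ 0.00000000e+00  0.00000000e+00  0.00000000e+00  1.00000000e+00]]
```

View pics/scene.png

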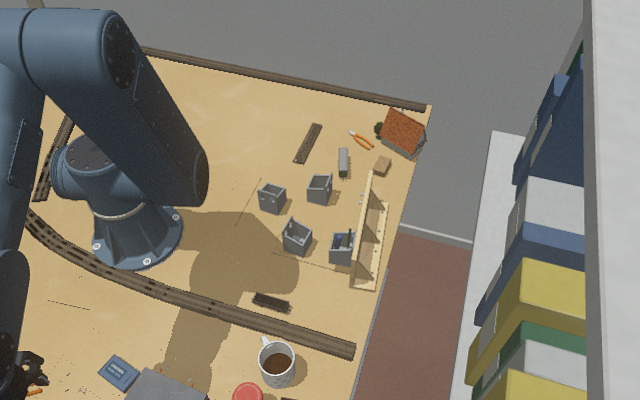

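View pics/top.png

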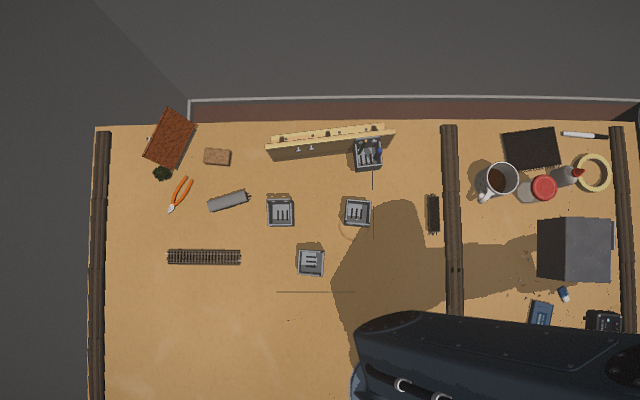

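Top view: the pocket look-alikes are at (280,210), (357,212), (311,262), and the hung one at (367,153). Image left is +y, so the pocket farthest left is (280,210). The free screws are at about (298,148) and (312,147). The van is at (228,200), the block at (217,157) and the wagon at (432,213). I'll check the choice in a close crop and with depth.

```bash
python3 - <<'E'
from h import *
z=np.load("top.npz"); im=z["im"]
save(cv2.resize(im[115:275,190:400],None,fx=3.7,fy=3.7,interpolation=cv2.INTER_CUBIC),"crop1.png")
W=cloud("top")
np.set_printoptions(precision=1,suppress=True)
print(world("top",[[280,210],[357,212],[311,262],[367,153],[298,148],[312,147],[228,200],[217,157],[432,213],[330,225]]))
# pocket
for name,(u0,v0,u1,v1),lo in [("pocket",(258,190,302,232),50)]:
    P=W[v0:v1,u0:u1].reshape(-1,3); 
    for a,b in((40,100),(56,100),(66,100),(80,100)):
        Q=P[(P[:,2]>a)&(P[:,2]<b)]; r=cv2.minAreaRect(Q[:,:2].astype(np.float32)); print(a,len(Q),Q.mean(0),Q[:,2].max(),r)
P=W[120:165,262:400].reshape(-1,3); Q=P[(P[:,2]>125)&(P[:,2]<165)]; print(len(Q)); print(cv2.minAreaRect(Q[:,:2].astype(np.float32)),np.histogram(Q[:,2],8))
E
```

```text
[[460.1 297.9   6. ]
 [453.2  99.6   2.2]
 [326.1 219.   -0.6]
 [596.1  75.7  52.4]
 [592.5 241.8 126.6]
 [599.9 210.4 104.6]
 [483.1 424.3  44.5]
 [597.9 460.1  25.5]
 [447.2 -89.5  20. ]
 [420.7 169.4  -2.7]]
40 292 [453.4 292.6  66.7] 96.51060285154188 ((449.30078125, 293.0663146972656), (62.00733184814453, 61.179683685302734), 0.2913632094860077)
56 227 [451.6 293.5  71.9] 96.51060285154188 ((449.30078125, 293.0663146972656), (62.00733184814453, 61.179683685302734), 0.2913632094860077)
66 137 [465.4 291.9  79.2] 96.51060285154188 ((454.36376953125, 292.468505859375), (51.251251220703125, 60.458492279052734), 1.0327122211456299)
80 52 [477.6 291.4  91.2] 96.51060285154188 ((478.0205383300781, 292.6792297363281), (3.937772512435913, 57.57712173461914), 1.0327122211456299)
1073
((586.7572021484375, 165.5018310546875), (62.17878341674805, 300.2818298339844), 6.138889789581299) (array([113,  96, 180, 630,  14,   8,   8,  24]), array([125. , 130. , 134.9, 139.9, 144.9, 149.8, 154.8, 159.7, 164.7]))
```

View pics/crop1.png

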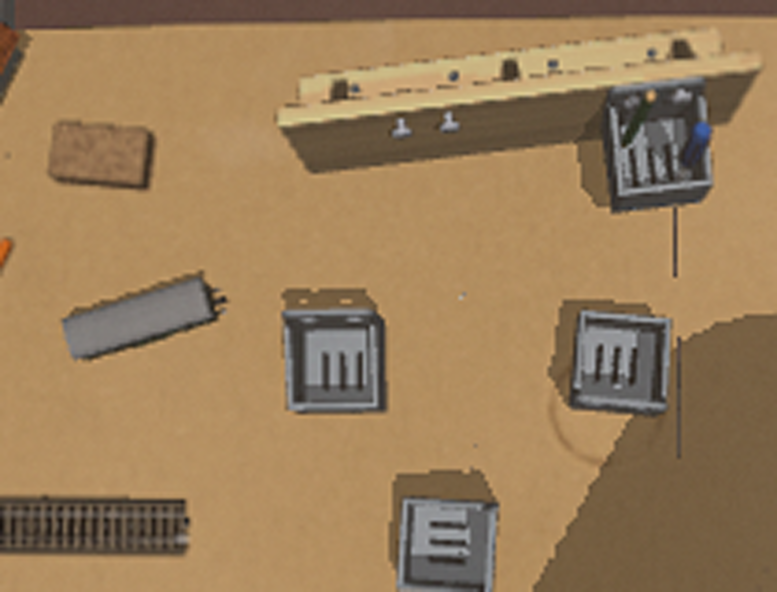

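The choice is confirmed: the pocket at crop (335,360), top-view pixel (280,210), has its back plate towards the board, and the plate's two holes show in its shadow. The size is 62×61 mm and the top is at about 96 mm, both as described. Before travelling I'll check the height along the path and fit the board's front face.

```bash
python3 - <<'E'
from h import *
np.set_printoptions(precision=1,suppress=True)
print(world("top",[[575,250],[540,220],[500,175]]))
for n in("top","scene"):
    W=cloud(n).reshape(-1,3)
    # coarse front-face points
    th=np.radians(6.1); ax=np.array([np.cos(th),np.sin(th)]); ay=np.array([-np.sin(th),np.cos(th)])
    s=W[:,:2]@ax; t=W[:,:2]@ay
    m=(abs(t-np.array([586,165])@ay-60)<80)&(W[:,2]>25)&(W[:,2]<100)&(W[:,0]>560)&(W[:,0]<640)
    Q=W[m]; h,e=np.histogram(s[m],30); k=h.argmax(); print(n,len(Q),e[k:k+2])
    Q=Q[abs(s[m]-e[k])<6]; c=Q.mean(0); n_=np.linalg.svd(Q-c)[2][2]; print(len(Q),c,n_*np.sign(n_[0]))
    T=W[(W[:,2]>137)&(W[:,2]<147)&(W[:,0]>560)&(W[:,0]<660)&(W[:,1]>-20)&(W[:,1]<340)]
    print("top edge",cv2.minAreaRect(T[:,:2].astype(np.float32)))
E
```

```text
[[ 349.5 -391.7  133.9]
 [ 426.3 -376.    13.5]
 [ 542.8 -269.3   25. ]]
top 461 [617.7 619.3]
446 [598.1 226.5  62.5] [ 1.   0.1 -0. ]
top edge ((587.433349609375, 166.13487243652344), (60.69886016845703, 298.4988098144531), 6.138889789581299)
scene 307 [630.7 631.9]
105 [612.3 227.8  66.3] [1.  0.1 0. ]
top edge ((588.2440795898438, 166.83963012695312), (57.871437072753906, 301.8719482421875), 6.190404415130615)
```

```bash
python3 -m creep '1 0 0 -12 0 0 0;1 0 0 -12 0 0 0;1 0 0 -12 0 0 0;1 0 0 -12 0 0 0;1 0 0 -12 0 0 0'
```

```text
time: 0.6
tool_pos: [190.6, -516.0, 292.7]
tcp_rot: [0.0, 0.984, 0.176, 0.0]
force: [0.2, 0.2, 0.3]
opening: 0.997
gripper_force: 0.0
```

```bash
for i in 1; do python3 -m creep '1 26 -34 0 0 0 0;1 26 -34 0 0 0 0;1 26 -34 0 0 0 0;1 26 -34 0 0 0 0;1 26 -34 0 0 0 0;1 26 -34 0 0 0 0;1 26 -34 0 0 0 0;1 26 -34 0 0 0 0'; python3 -m creep '1 26 -34 0 0 0 0;1 26 -34 0 0 0 0;1 26 -34 0 0 0 0;1 26 -34 0 0 0 0;1 26 -34 0 0 0 0;1 26 -34 0 0 0 0;1 26 -34 0 0 0 0;1 26 -34 0 0 0 0'; done; python3 -m creep '1 0 0 0 0 0 -8;1 0 0 0 0 0 -8;1 0 0 0 0 0 -8;1 0 0 0 0 0 -8;1 0 0 0 0 0 -8;1 0 0 0 0 0 -8;1 0 0 0 0 0 -8;1 0 0 0 0 0 -8';python3 -m creep '1 0 0 0 0 0 -8;1 0 0 0 0 0 -8;1 0 0 0 0 0 -8;1 0 0 0 0 0 -8;1 0 0 0 0 0 -8;1 0 0 0 0 0 -8;1 0 0 0 0 0 -8;1 0 0 0 0 0 -8'; python3 -m creep '1 0 0 0 0 0 -8;1 0 0 0 0 0 -8;1 0 0 0 0 0 -8;1 0 0 0 0 0 -7.5;1 0 0 0 0 0 0'
```

```text
time: 1.4
tool_pos: [291.6, -187.2, 292.1]
tcp_rot: [0.0, 0.984, 0.176, 0.0]
force: [1.0, -0.1, -0.3]
opening: 1.004
gripper_force: 0.0
time: 2.2
tool_pos: [392.6, 140.5, 292.1]
tcp_rot: [0.0, 0.984, 0.176, 0.001]
force: [0.8, -0.8, -0.2]
opening: 1.006
gripper_force: 0.0
time: 3.0
tool_pos: [392.4, 138.5, 292.0]
tcp_rot: [0.0, 0.74, 0.673, 0.0]
force: [-0.3, 0.4, 0.7]
opening: 1.002
gripper_force: 0.0
time: 3.8
tool_pos: [392.4, 138.5, 292.0]
tcp_rot: [0.0, 0.271, 0.963, 0.0]
force: [-0.1, 0.1, 0.0]
opening: 1.001
gripper_force: 0.0
time: 4.3
tool_pos: [392.4, 138.5, 291.9]
tcp_rot: [0.0, 0.001, 1.0, 0.0]
force: [-0.5, -0.5, -0.0]
opening: 1.005
gripper_force: 0.0
```

```bash
python3 -m creep '1 -40 45 0 0 0 0;1 -40 45 0 0 0 0;1 0 0 0 0 0 0;1 0 0 0 0 0 0'; python3 - <<'E'
from h import *
a,_=grab("wrist"); save(cv2.resize(a,(800,500)),"w1.png"); print(get_obs()["tool_pos"])
E
```

```text
time: 4.7
tool_pos: [459.0, 213.3, 290.9]
tcp_rot: [-0.001, 0.003, 1.0, -0.0]
force: [-0.9, 0.2, -0.0]
opening: 1.0
gripper_force: 0.0
[458.6207272  212.72675664 291.23290708]
```

View pics/w1.png

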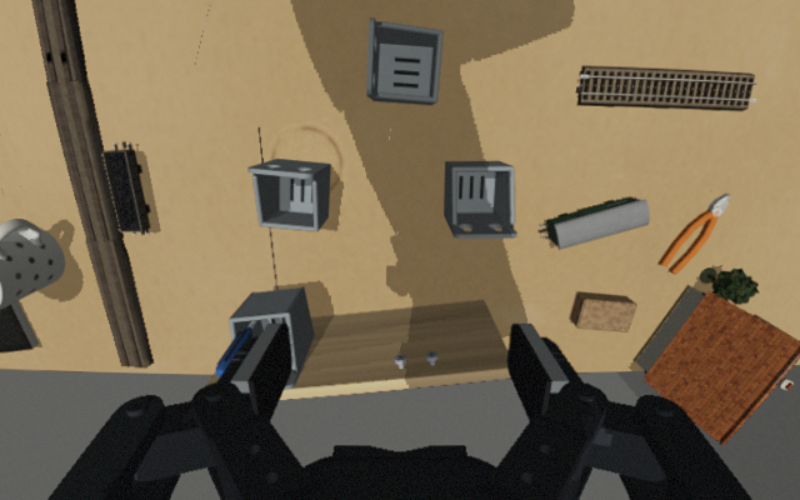

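Wrist view (800 wide): the target pocket is at (480,200) with its back plate's keyholes at (465,227) and (495,226). The free screw heads are at (401,361) and (432,358). I'll fit the board, heads and pocket from this cloud.

```bash
cat > fit.py <<'E'
from h import *
np.set_printoptions(precision=1,suppress=True)
def board(W,y0=150,y1=290,z0=30,z1=110):
    Q=W.reshape(-1,3); Q=Q[~np.isnan(Q[:,0])]
    Q=Q[(Q[:,1]>y0)&(Q[:,1]<y1)&(Q[:,2]>z0)&(Q[:,2]<z1)&(abs(Q[:,0]+.107*(Q[:,1]-226)-598)<15)]
    for _ in range(5):
        c=Q.mean(0); n=np.linalg.svd(Q-c)[2][2]; n*=np.sign(n[0]); r=(Q-c)@n; Q=Q[abs(r)<max(2,2*r.std())] 
    return c,n,r.std(),len(Q)
if __name__=="__main__":
    W=cloud("wrist"); c,n,s,k=board(W); print("board",c,n.round(3),s,k,"yaw",np.degrees(np.arctan2(n[1],n[0])))
    T=W.reshape(-1,3); T=T[(T[:,2]>137)&(T[:,2]<147)&(T[:,1]>130)&(T[:,1]<340)&(T[:,0]>560)&(T[:,0]<640)]
    print("left end y top",T[:,1].max(),"top z",np.median(T[:,2]),len(T))
    d=(W-c)@n; m=(d<-5)&(d>-15)&(W[:,:,2]>110)&(W[:,:,2]<142)&(W[:,:,1]>180)&(W[:,:,1]<270)
    nl,l,st,ce=cv2.connectedComponentsWithStats(m.astype(np.uint8))
    for i in range(1,nl):
        if st[i,4]>4: print(st[i],ce[i],W[l==i].mean(0),W[l==i].min(0),W[l==i].max(0),d[l==i].mean())
    P=W[120:195,345:420].reshape(-1,3); P=P[P[:,2]>40]
    for a in(40,80,89): 
        Q=P[P[:,2]>a]; print("pocket",a,len(Q),Q[:,2].max(),cv2.minAreaRect(Q[:,:2].astype(np.float32)))
E
python3 fit.py; python3 - <<'E'
from h import *
im=np.load("wrist.npz")["im"]; save(cv2.resize(im[255:315,285:385],None,fx=8,fy=8,interpolation=cv2.INTER_CUBIC),"w1c.png")
E
```

```text
board [597.3 220.4  72.8] [ 1.   0.1 -0. ] 0.43493296444550666 3218 yaw 6.293597042146763
left end y top 313.6397658223849 top z 141.8619765215313 1737
[341 281  10   9  72] [345.4 284.7] [585.  242.5 126. ] [583.1 237.4 119.2] [590.1 248.1 130.7] -10.117568630807883
[315 283  11   9  72] [320. 287.] [588.2 212.7 125.7] [586.2 206.8 118.2] [591.7 218.7 130.9] -10.215652579391003
pocket 40 1582 96.1769671952024 ((448.4541320800781, 293.5434265136719), (62.5128288269043, 60.45299530029297), 0.2700939178466797)
pocket 80 303 96.1769671952024 ((476.947998046875, 293.0472412109375), (59.00544738769531, 4.588908672332764), 89.9606704711914)
pocket 89 206 96.1769671952024 ((476.9477233886719, 292.6490478515625), (56.24819564819336, 4.588908672332764), 89.9606704711914)
```

View pics/w1c.png

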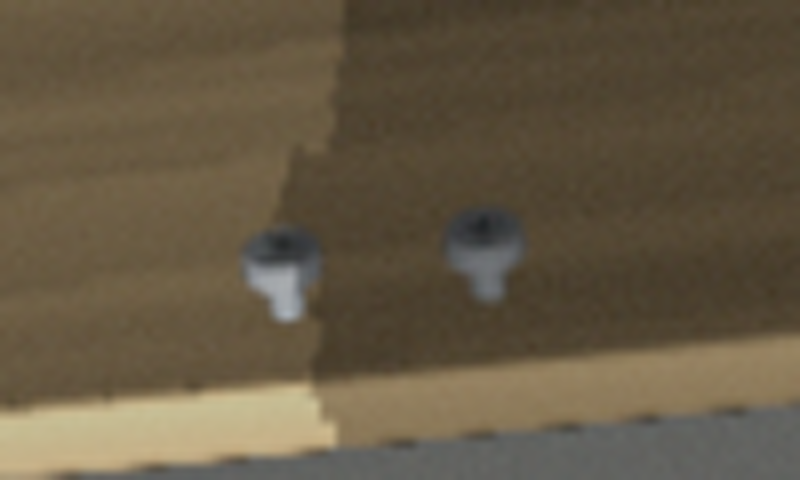

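Head middles are at about (585.0,242.5,125) and (588.2,212.7,125). They are 29.9 mm apart, 10 mm out from the board and level, so this agrees with the given sizes. Board yaw is 6.3° and pocket_grip is about (439.5,293.3,52) with yaw 0. I'll go above it and descend.

```bash
python3 -m creep '1 10 40 0 0 0 0;1 9 40 0 0 0 0;1 0 0 40 0 0 0;1 0 0 40 0 0 0;1 0 0 40 0 0 0;1 0 0 20 0 0 0;1 0 0 0 0 0 0'; python3 - <<'E'
from h import *
grab("wrist"); W=cloud("wrist"); np.set_printoptions(precision=1,suppress=True)
print(get_obs()["tool_pos"])
P=W.reshape(-1,3); P=P[(P[:,0]>405)&(P[:,0]<492)&(abs(P[:,1]-293)<45)&(P[:,2]>30)&(P[:,2]<99)]
for a,b in((56,63),(80,99),(40,99)):
    Q=P[(P[:,2]>a)&(P[:,2]<b)]; print(a,len(Q),Q.min(0),Q.max(0),cv2.minAreaRect(Q[:,:2].astype(np.float32)))
E
```

```text
time: 5.45
tool_pos: [438.8, 291.5, 149.6]
tcp_rot: [-0.002, 0.003, 1.0, -0.001]
force: [0.1, 0.1, 0.1]
opening: 1.002
gripper_force: 0.0
[439.9 292.2 151.5]
56 885 [416.7 263.   56. ] [479.8 323.6  63. ] ((448.22784423828125, 293.3086853027344), (63.08942794799805, 60.52866744995117), 0.026080187410116196)
80 1075 [474.2 263.7  80. ] [480.1 323.6  96. ] ((477.2413635253906, 293.6762390136719), (5.605764865875244, 59.93186950683594), 0.6337565779685974)
40 4329 [416.7 262.9  40. ] [480.1 323.9  96. ] ((448.37744140625, 293.3440246582031), (63.43804931640625, 60.730037689208984), 0.318005234003067)
```

```bash
python3 -m creep '1 0 1 35 0 0 0;1 0 0 35 0 0 0;1 0 0 30 0 0 0;1 0 0 20 0 0 0;1 0 0 0 0 0 0;0.55 0 0 0 0 0 0;0.55 0 0 0 0 0 0;0.55 0 0 0 0 0 0' 40; python3 -m creep '0.5 0 0 0 0 0 0;0.5 0 0 0 0 0 0;0.4 0 0 0 0 0 0;0.4 0 0 0 0 0 0;0.4 0 0 0 0 0 0;0.4 0 0 0 0 0 0' 40
```

```text
time: 6.3
tool_pos: [441.6, 294.6, 33.5]
tcp_rot: [0.002, 0.002, 1.0, 0.001]
force: [0.3, -0.7, 6.3]
opening: 0.692
gripper_force: 43.3
time: 6.9
tool_pos: [441.6, 294.7, 33.5]
tcp_rot: [0.002, 0.002, 1.0, 0.001]
force: [-0.2, 0.0, 6.1]
opening: 0.699
gripper_force: 43.3
```

```bash
python3 -m creep '0.4 0 0 -10 0 0 0;0.4 0 0 -25 0 0 0;0.4 0 0 -30 0 0 0;0.4 0 0 -10 0 0 -3.3;0.4 0 0 0 0 0 -3;0.4 0 0 0 0 0 0;0.4 0 0 0 0 0 0'; python3 - <<'E'
from h import *
grab("wrist"); o=get_obs(); print(o["tool_pos"],o["tcp_rot"],o["force"],o["wrist_torque"])
z=np.load("wrist.npz"); save(z["im"],"w2.png")
E
```

```text
time: 7.6
tool_pos: [440.4, 294.1, 107.0]
tcp_rot: [0.0, -0.052, 0.999, 0.0]
force: [-0.1, -0.2, -2.1]
opening: 0.695
gripper_force: 43.7
[440.36770615 294.04236142 106.71548219] [ 1.08613120e-04 -5.22022822e-02  9.98636524e-01  5.33138809e-05] [-0.3411081   0.23677717 -0.8582606 ] [0.0068378  0.01053998 0.02494654]
```

View pics/w2.png

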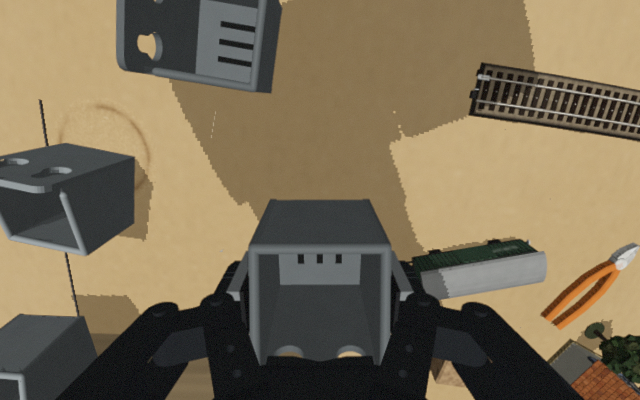

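The pocket is held squarely, and its holes show at (290,352) and (350,352). I'll check its tilt and offset in the hand from the front face's plane.

```bash
python3 - <<'E'
from h import *
np.set_printoptions(precision=3,suppress=True)
W=cloud("wrist"); o=get_obs()
Q=W[205:240,275:365].reshape(-1,3); Q=Q[~np.isnan(Q[:,0])]
for _ in range(4):
    c=Q.mean(0); n=np.linalg.svd(Q-c)[2][2]; n*=np.sign(n[0]); r=(Q-c)@n; Q=Q[abs(r)<max(1,2*r.std())]
print(c,n,r.std(),len(Q)); t=o["tool_pos"]; print("front face from TCP",(c-t)@n)
P=W.reshape(-1,3); P=P[(P[:,0]>400)&(P[:,0]<500)&(abs(P[:,1]-294)<50)&(P[:,2]>120)&(P[:,2]<180)]
s=np.array([np.cos(.105),np.sin(.105)]); u=(P[:,:2]-t[:2])@s; v=(P[:,:2]-t[:2])@np.array([-s[1],s[0]])
m=(u<-19)&(u>-23)&(abs(v)<27); print("front rim z-TCP",np.percentile(P[m,2],[50,95,99])-t[2])
m2=(abs(v)<27)&(u>28)&(u<41); print("back plate",np.percentile(u[m2],[1,50,99]),P[m2,2].max()-t[2] if m2.any() else None)
mm=(u<0)&(u>-21); print("sides v",np.percentile(v[mm],[0.5,99.5]))
E
```

```text
[416.644 291.229 109.75 ] [ 0.994  0.105 -0.005] 0.24835508513344526 3138
front face from TCP -23.902080094578654
front rim z-TCP [29.118 30.181 30.513]
back plate [28.543 34.399 37.851] 40.000178865867525
sides v [-49.365  51.208]
```

```bash
python3 - <<'E'
from h import *
np.set_printoptions(precision=2,suppress=True)
z=np.load("wrist.npz"); o=get_obs(); t=o["tool_pos"]; d=z["d"]
s=np.array([np.cos(.1045),np.sin(.1045)]); ay=np.array([-s[1],s[0]])
g=cv2.cvtColor(z["im"],cv2.COLOR_RGB2GRAY).astype(int)
W=cloud("wrist"); rel=W-t; u=rel[...,:2]@s; v=rel[...,:2]@ay
for r in (215,225,235):
    row=slice(255,400); m=abs(u[r,row]+23.9)<1.5; c=np.where(m)[0]+255; print(r,c.min(),c.max(),v[r,c.min()],v[r,c.max()],(v[r,c.min()]+v[r,c.max()])/2, W[r,c.min(),2]-t[2])
# keyhole edges: floor seen through the holes
m=(d>300)
for r in (346,350,354,357):
    print(r,np.where(np.diff(d[r,255:390])>30)[0]+255,np.where(np.diff(d[r,255:390])<-30)[0]+255)
E
python3 -m creep '0.4 -38 -33 5 0 0 0;0.4 -38 -33 7 0 0 -0.3;0.4 0 0 0 0 0 0;0.4 0 0 0 0 0 0'
```

```text
215 262 377 -30.400669482253914 29.728297360709046 -0.33618606077243385 -5.97382513922733
225 257 381 -30.475686660705442 29.12563429555298 -0.6750261825762305 7.2509715039529965
235 255 386 -29.049094537534906 29.461564932956232 0.20623519771066334 19.195525157588435
346 [298 300 342] [297 299 341 386]
350 [324] [323 384]
354 [255 279 339] [299 359 383]
357 [256 300 337 372] [266 302 338 382]
time: 8.05
tool_pos: [521.9, 236.5, 93.9]
tcp_rot: [-0.001, -0.054, 0.999, -0.0]
force: [-1.1, 0.5, -2.0]
opening: 0.695
gripper_force: 43.8
```

```bash
python3 -m creep '0.4 0 -8 0 0 0 0;0.4 0 -8 0 0 0 0;0.4 0 0 0 0 0 0;0.4 0 0 0 0 0 0'; cat > rel.py <<'E'
from h import *
np.set_printoptions(precision=2,suppress=True)
P=[];F=[]
o=get_obs(); t=o["tool_pos"]; n=np.array([.994,.1097]); a=np.array([-.1097,.994])
q=o["tcp_rot"]; m=R.from_quat([q[1],q[2],q[3],q[0]]).as_matrix()
print("gap rear-board",-((t[:2]-[597.3,220.4])@n+38.1),"lat",(t[:2]-[586.6,227.6])@a,"hole-head z",t[2]-33.5+64-125,"yaw",np.degrees(np.arctan2(-m[1,0],-m[0,0])),"F n,a,z",o["force"][:2]@n,o["force"][:2]@a,o["force"][2],"T",o["wrist_torque"])
E
python3 rel.py; python3 - <<'E'
from h import *
grab("wrist"); z=np.load("wrist.npz"); save(cv2.resize(z["im"][230:400,220:420],None,fx=4,fy=3.5),"w3.png")
E
```

```text
time: 8.45
tool_pos: [523.4, 221.5, 94.7]
tcp_rot: [0.0, -0.056, 0.998, 0.0]
force: [-0.4, -0.1, -1.3]
opening: 0.696
gripper_force: 43.8
gap rear-board 35.24313170102841 lat 0.8522938794917676 hole-head z 0.19115988363411418 yaw 6.370027922648454 F n,a,z -0.44945096748767316 -0.07828006067664196 -1.331306378591494 T [-0.03  0.04  0.02]
```

View pics/w3.png

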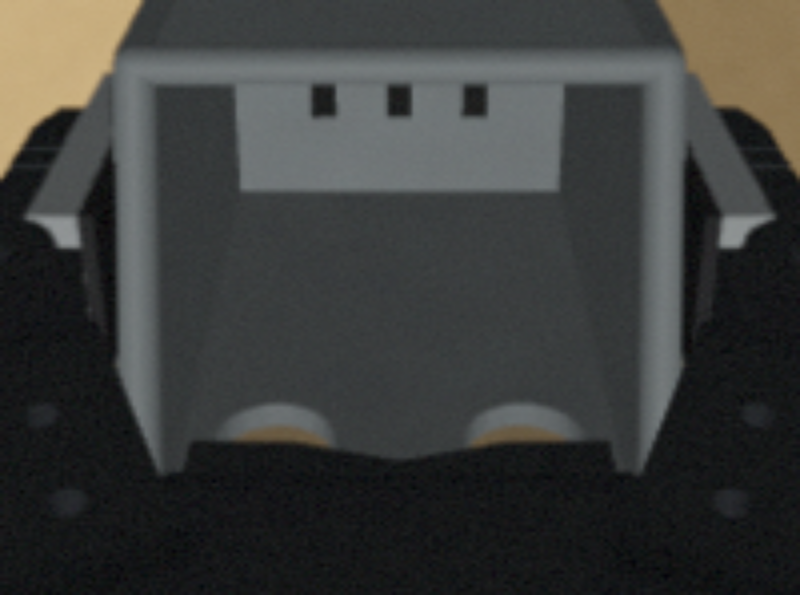

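The holes' lower rims show at crop (280,430) and (525,430), and the heads will be seen there once through. I'll move up close, then feel.

```bash
python3 -m creep '0.4 -8 -0.9 0 0 0 0;0.4 -8 0 0 0 0 0;0.4 -5 0 0 0 0 0;0.4 0 0 0 0 0 0;0.4 0 0 0 0 0 0'; python3 rel.py; python3 -m creep '0.4 -1.5 0 0 0 0 0;0.4 -1.5 0 0 0 0 0;0.4 -1 0 0 0 0 0;0.4 0 0 0 0 0 0'; python3 rel.py
```

```text
time: 9.0
tool_pos: [544.5, 222.8, 94.3]
tcp_rot: [-0.0, -0.056, 0.998, -0.0]
force: [-0.8, 0.5, -1.3]
opening: 0.698
gripper_force: 43.8
gap rear-board 14.119276971181826 lat -0.16686200854123784 hole-head z -0.23948400772587775 yaw 6.3674613360655705 F n,a,z -0.7449009696571465 0.5494187010303845 -1.3245687174616747 T [ 0.02  0.04 -0.03]
time: 9.4
tool_pos: [548.6, 223.3, 94.5]
tcp_rot: [0.0, -0.056, 0.998, 0.0]
force: [0.4, 0.2, -1.3]
opening: 0.697
gripper_force: 43.8
gap rear-board 9.965810761156987 lat -0.13595300505784452 hole-head z -0.025727369876648254 yaw 6.37220574237112 F n,a,z 0.3883055201337938 0.1643226005594667 -1.3035885506109017 T [ 0.02 -0.03 -0.03]
```

```bash
python3 -m creep '0.4 -1 0 0 0 0 0;0.4 -1 0 0 0 0 0;0.4 0 0 0 0 0 0'; python3 rel.py; python3 -m creep '0.4 -1 0 0 0 0 0;0.4 -1 0 0 0 0 0;0.4 0 0 0 0 0 0'; python3 rel.py
```

```text
time: 9.7
tool_pos: [550.6, 223.5, 94.5]
tcp_rot: [0.0, -0.056, 0.998, 0.0]
force: [0.9, -0.4, -1.5]
opening: 0.695
gripper_force: 43.8
gap rear-board 7.958624236894835 lat -0.14310009705029153 hole-head z -0.049391675690458214 yaw 6.370393644693982 F n,a,z 0.8290703525963176 -0.4600242557029008 -1.4907378250880259 T [ 0.   -0.01 -0.02]
time: 10.0
tool_pos: [552.6, 223.7, 94.5]
tcp_rot: [0.0, -0.056, 0.998, 0.0]
force: [-0.7, 1.0, -1.3]
opening: 0.698
gripper_force: 43.8
gap rear-board 5.928068529488911 lat -0.15609666810724443 hole-head z -0.03869283191335171 yaw 6.367406924895785 F n,a,z -0.5640528345018216 1.0471166661426414 -1.3284083266061797 T [ 0.   -0.   -0.05]
```

No contact 5 mm past the plane of the head fronts, so the heads appear to be in the holes. I'll continue gently to the board.

```bash
python3 -m creep '0.4 -1 0 0 0 0 0;0.4 -1 0 0 0 0 0;0.4 -1 0 0 0 0 0;0.4 0 0 0 0 0 0'; python3 rel.py; python3 -m creep '0.4 -1 0 0 0 0 0;0.4 -1 0 0 0 0 0;0.4 0 0 0 0 0 0'; python3 rel.py; python3 - <<'E'
from h import *
grab("wrist"); z=np.load("wrist.npz"); save(cv2.resize(z["im"][230:400,220:420],None,fx=4,fy=3.5),"w4.png")
E
```

```text
time: 10.4
tool_pos: [555.6, 224.1, 94.5]
tcp_rot: [0.0, -0.056, 0.998, 0.0]
force: [-0.2, -0.4, -1.5]
opening: 0.698
gripper_force: 43.8
gap rear-board 2.9394347320560215 lat -0.1274960098203274 hole-head z -0.03722738518378321 yaw 6.370623162281204 F n,a,z -0.20588995210167316 -0.4258013465235073 -1.4550966654295605 T [ 0.01 -0.05 -0.02]
time: 10.7
tool_pos: [557.6, 224.3, 94.5]
tcp_rot: [0.0, -0.056, 0.998, 0.0]
force: [-0.6, -0.8, -0.1]
opening: 0.697
gripper_force: 43.8
gap rear-board 0.9412763872111185 lat -0.14424278066116467 hole-head z -0.026067693136326398 yaw 6.3700408129860975 F n,a,z -0.7210683799605677 -0.7485871008717697 -0.12936735565061896 T [ 0.02 -0.02 -0.03]
```

View pics/w4.png

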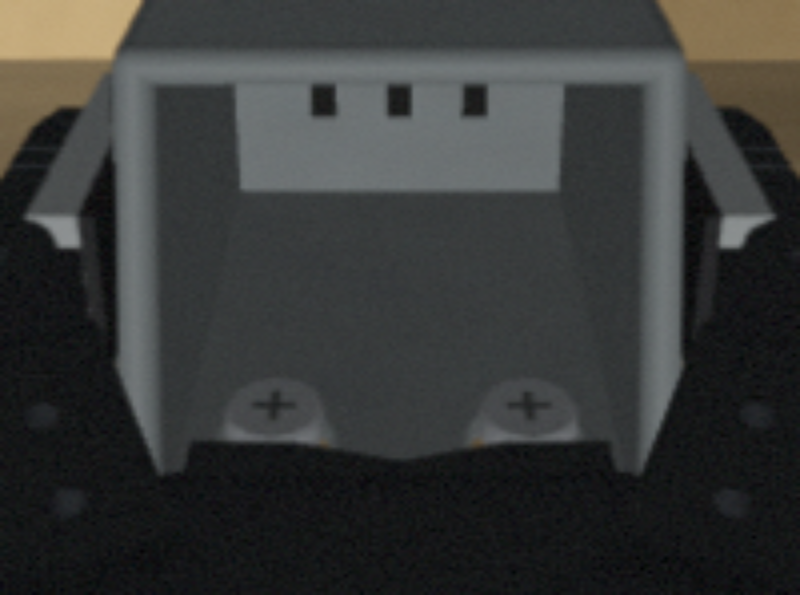

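Both crossed heads are through the holes, at crop (275,405) and (528,405), and centred. I'll press lightly onto the board and then slide down.

```bash
python3 -m creep '0.4 -0.7 0 0 0 0 0;0.4 -0.7 0 0 0 0 0;0.4 0 0 0 0 0 0;0.4 0 0 0 0 0 0'; python3 rel.py; python3 -m creep '0.4 -0.5 0 0 0 0 0;0.4 -0.4 0 0 0 0 0;0.4 0 0 0 0 0 0'; python3 rel.py
```

```text
time: 11.15
tool_pos: [558.7, 224.4, 94.4]
tcp_rot: [-0.0, -0.056, 0.998, -0.0]
force: [-1.4, -0.3, -1.6]
opening: 0.699
gripper_force: 44.0
gap rear-board -0.19749116353285245 lat -0.16530303307798344 hole-head z -0.12474334489309058 yaw 6.3684202714497955 F n,a,z -1.4715537774113523 -0.1360301873629023 -1.6064177589877895 T [ 0.01  0.12 -0.05]
time: 11.45
tool_pos: [558.8, 224.4, 94.3]
tcp_rot: [-0.001, -0.055, 0.998, -0.0]
force: [-7.5, 0.1, 3.2]
opening: 0.696
gripper_force: 44.4
gap rear-board -0.22024184159953109 lat -0.14092334287869746 hole-head z -0.19921679017568295 yaw 6.35928537690917 F n,a,z -7.4522801569333605 0.9173738309078486 3.2306826385913294 T [-0.13  0.92 -0.18]
```

Flat on the board with 7.5 N. I'll ease off 0.7 mm and slide down.

```bash
python3 -m creep '0.4 0 0 0 0 0 0;0.4 0.7 0 0 0 0 0;0.4 0 0 2 0 0 0;0.4 0 0 2 0 0 0;0.4 0 0 2 0 0 0;0.4 0 0 0 0 0 0'; python3 rel.py; python3 -m creep '0.4 0 0 2 0 0 0;0.4 0 0 2 0 0 0;0.4 0 0 2 0 0 0;0.4 0 0 0 0 0 0';python3 rel.py
```

```text
time: 12.05
tool_pos: [558.7, 224.3, 88.0]
tcp_rot: [-0.0, -0.056, 0.998, -0.0]
force: [-2.9, -0.4, -3.2]
opening: 0.692
gripper_force: 43.8
gap rear-board -0.1785927126509037 lat -0.2024004853506806 hole-head z -6.488262134142559 yaw 6.367088356910821 F n,a,z -2.93967628330145 -0.039657808222304254 -3.1731669613665847 T [-0.08  0.47 -0.12]
time: 12.45
tool_pos: [558.7, 224.3, 82.2]
tcp_rot: [-0.0, -0.056, 0.998, -0.0]
force: [-5.4, -1.3, -2.1]
opening: 0.697
gripper_force: 43.9
gap rear-board -0.2100920080819364 lat -0.18942378416249228 hole-head z -12.334318156478346 yaw 6.366872879073291 F n,a,z -5.5426644145202655 -0.6793417444669918 -2.0903163434596252 T [-0.07  0.55 -0.1 ]
```

```bash
python3 -m creep '0.4 0.3 0 1.5 0 0 0;0.4 0 0 1 0 0 0;0.4 0 0 0 0 0 0'; python3 rel.py; python3 -m creep '0.4 0 0 1 0 0 0;0.4 0 0 0 0 0 0';python3 rel.py;  python3 -m creep '0.4 0 0 0.7 0 0 0;0.4 0 0 0 0 0 0';python3 rel.py
```

```text
time: 12.75
tool_pos: [558.8, 224.4, 79.9]
tcp_rot: [-0.0, -0.056, 0.998, -0.0]
force: [-3.8, -1.0, -0.5]
opening: 0.694
gripper_force: 44.1
gap rear-board -0.21875878720178576 lat -0.1421853389649737 hole-head z -14.63731571558678 yaw 6.373062565150375 F n,a,z -3.928954394107615 -0.5321901715161528 -0.5327025360377313 T [-0.15  0.47 -0.07]
time: 12.95
tool_pos: [558.8, 224.4, 78.9]
tcp_rot: [0.0, -0.056, 0.998, 0.0]
force: [-4.1, -1.0, 0.5]
opening: 0.697
gripper_force: 44.2
gap rear-board -0.2573579656346183 lat -0.1442014519484017 hole-head z -15.597136175846586 yaw 6.370300999617931 F n,a,z -4.147772069512922 -0.5872411640643687 0.510913611970319 T [-0.11  0.48 -0.05]
time: 13.15
tool_pos: [558.8, 224.4, 78.2]
tcp_rot: [0.0, -0.056, 0.998, 0.0]
force: [-4.2, -0.5, 0.7]
opening: 0.693
gripper_force: 44.2
gap rear-board -0.25842984053089424 lat -0.13594292871251426 hole-head z -16.280227843919633 yaw 6.372580926712383 F n,a,z -4.208157753480174 -0.04004985190759146 0.7019764089790729 T [-0.13  0.43 -0.07]
```

```bash
python3 -m creep '0.4 0 0 0.7 0 0 0;0.4 0 0 0 0 0 0'; python3 rel.py; python3 -m creep '0.4 0 0 0.7 0 0 0;0.4 0 0 0 0 0 0';python3 rel.py
```

```text
time: 13.35
tool_pos: [558.8, 224.4, 77.5]
tcp_rot: [0.0, -0.056, 0.998, 0.0]
force: [-3.6, -0.4, -0.4]
opening: 0.694
gripper_force: 44.2
gap rear-board -0.26417280208622174 lat -0.12641521955967436 hole-head z -17.002169900672797 yaw 6.37169518270808 F n,a,z -3.6392037803299337 0.02512197280108298 -0.3789549431905842 T [-0.1   0.4  -0.14]
time: 13.55
tool_pos: [558.8, 224.4, 77.0]
tcp_rot: [0.0, -0.056, 0.998, 0.0]
force: [-5.0, -1.4, 3.9]
opening: 0.693
gripper_force: 44.3
gap rear-board -0.2860645635240786 lat -0.09876765454437234 hole-head z -17.474008311756762 yaw 6.3687936681468305 F n,a,z -5.1207217837213825 -0.8199304186051174 3.9023167749650156 T [-0.06  0.59 -0.17]
```

```bash
python3 -m creep '0.4 0 0 0.5 0 0 0;0.4 0 0 0 0 0 0';python3 rel.py; python3 - <<'E'
from h import *
grab("wrist"); z=np.load("wrist.npz"); save(cv2.resize(z["im"][230:400,220:420],None,fx=4,fy=3.5),"w5.png")
E
```

```text
time: 13.75
tool_pos: [558.8, 224.4, 76.9]
tcp_rot: [0.0, -0.055, 0.998, 0.0]
force: [-7.2, -1.2, 7.4]
opening: 0.697
gripper_force: 44.9
gap rear-board -0.31469135196029896 lat -0.11212845328716722 hole-head z -17.550719210280334 yaw 6.3613750527365065 F n,a,z -7.311250537926977 -0.41930744740470205 7.354474123424685 T [-0.26  0.83 -0.21]
```

View pics/w5.png

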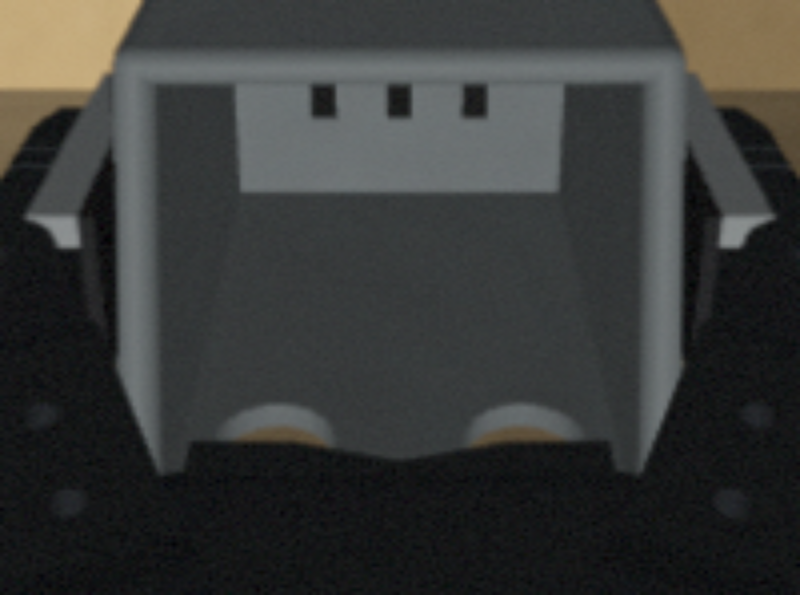

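The holes are now clear of the heads, and the force downwards rises sharply: the slot ends are on the screws. I'll relax and release.

```bash
python3 -m creep '0.4 0.4 0 -0.5 0 0 0;0.75 0 0 0 0 0 0;0.85 0 0 0 0 0 0;0.95 0 0 0 0 0 0;1 0 0 0 0 0 0;1 0 0 0 0 0 0'; python3 rel.py
```

```text
time: 14.4
tool_pos: [558.5, 224.4, 76.8]
tcp_rot: [0.0, -0.056, 0.998, 0.0]
force: [-0.1, -0.0, 0.3]
opening: 0.999
gripper_force: 0.0
gap rear-board 0.07170166176626935 lat -0.1309462567769211 hole-head z -17.66377561079149 yaw 6.373585013051018 F n,a,z -0.13336856971658406 0.014363481877848205 0.2544901011976296 T [-0.05 -0.02  0.04]
```

```bash
python3 -m creep '1 0 0 -10 0 0 0;1 0 0 -25 0 0 0;1 0 0 -40 0 0 0;1 0 0 -45 0 0 0;1 20 0 -45 0 0 0;1 40 0 -25 0 0 0;1 0 0 0 0 0 0;1 0 0 0 0 0 0'; python3 - <<'E'
from h import *
np.set_printoptions(precision=1,suppress=True)
grab("wrist"); z=np.load("wrist.npz"); save(z["im"],"w6.png"); W=cloud("wrist").reshape(-1,3)
n=np.array([.994,.1097]); a=np.array([-.1097,.994]); d=(W[:,:2]-[597.3,220.4])@n; l=(W[:,:2]-[586.6,227.6])@a
m=(abs(l)<27)&(d>-7)&(d<1)&(W[:,2]>95)&(W[:,2]<141); print("plate top z",np.percentile(W[m,2],[90,99]),m.sum())
m=(abs(l)<45)&(d>-61)&(d<-45)&(W[:,2]>90)&(W[:,2]<135); print("front rim",np.percentile(W[m,2],[50,99]),np.percentile(l[m],[.5,99.5]),d[m].min())
grab("top"); print(world("top",[[228,200],[217,157],[432,213]]))
E
```

```text
time: 15.2
tool_pos: [498.6, 217.8, 268.2]
tcp_rot: [0.001, -0.056, 0.998, 0.0]
force: [0.7, 0.1, -0.6]
opening: 1.003
gripper_force: 0.0
plate top z [138.2 140.5] 1121
front rim [106.3 110.9] [-29.8  29.2] -60.95862382730805
[[483.4 425.   41.8]
 [597.5 459.7  26.9]
 [447.  -88.9  22.3]]
```

View pics/w6.png

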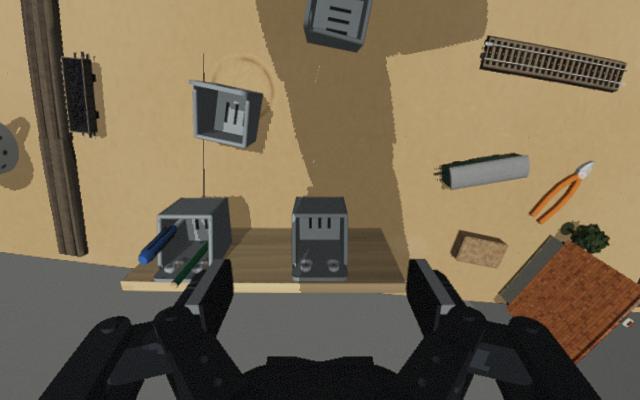

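The pocket hangs flat and upright on both heads, at (305,267) and (333,267). The bystanders have not moved and the robot is clear, so I'll hand in.

```bash
python3 -c "
from workcell import *
print(close_job())"
```

```text
the job is handed in; nothing more can be done
None
```

The pocket hangs flat and upright on the free pair of screws with both at the ends of their slots; the highest contact force I read was about 10 N, the wagons and block did not move, and the job was handed in at about 15 s, though no verdict was returned.

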